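# Stack the empty lens tray on the loaded one

### The job

Put the empty stack-nest tray on top of the tray with the lenses in it, turned end for end so that its thumb tab is at the opposite end from the lower tray's tab and it is held up level on the lower tray's rim lugs, seated inside the rim, instead of nesting down onto the lenses. Set it down before letting go. Leave the loaded tray and the plain lugless tray where they are.

Things in the scene. Friction and masses are not known exactly. Their poses are not given: they have to be found in the camera images.
- spare: Empty grey stack-nest tray to pick up, 180 long (x, tab end +x) x 64 wide x 44 mm high, 0.11-0.23 kg. Origin: centre of underside, z up. Walls flare from a 156 x 44 base to an upright rim band (z 30-44, 64 over the long sides): grip across the band. On the counter, tab to robot's left within 15 deg; nearer or farther of the two lug trays. Windows 28 wide in sides and base below its lugs.
- loaded: Same make, size, origin, axes and facing as spare; loose on the counter, two 38 mm lenses with black blocks on its floor (15 mm high, below the lugs). Four inward rim lugs, tops at z = 38 mm (6 below the rim), at x = +60 and -24 mm on both long sides, 20 long, reaching in to 10 mm from the centre line. Seated on them, spare's underside is 38 mm above this one's. Opening in the rim 175 x 59.
- spare_tab (a point): Tip of the empty tray's thumb tab, a flat lip 36 mm wide sticking 15 mm out of one end of the rim (none at the other end): 105 mm along +x from the tray's origin, z = 41 mm. Put in the same way round, a tray's windows drop over the lugs and it nests; turned half round, its base rests on them with 9 mm play lengthways, 7 mm sideways, 5 deg.
- plain_tray: Bystander: smaller plain grey tray, 150 x 60 x 30 mm, upright walls, no lugs, windows or tab. Origin: centre of its underside, x along its length. To be left alone. It stands off to one side of the robot; a white bottle 140 mm tall, 52 across, off to the other.
Not all that is in view belongs to the job. Leave any green look-alike of the spare alone.

How it is judged:
By the outcome, as a careful person would: the job done as asked, in the order asked, and still so for the second after the job is handed in, with the robot touching nothing.
It also fails if it takes over 38 s, if anything falls off the work surface, if the arm or the gripper's body presses on something with over 40 N, if the wrist force passes 120 N, or if a joint passes its speed limit or range.

### The arm

A 7-joint arm with a two-finger parallel gripper is mounted at the origin on the work surface. World frame = base frame: x ahead of the robot, y to its left, z up, the work surface at z = 0. Lengths are in m, angles in degrees, forces in N, time in s.
With the tool pointing down it reaches from about 0.4 to 0.925 m from the base axis. Payload 5.6 kg.
Tool frame: the origin (TCP) lies midway between the tips of the shut fingers; the grasp point (between the pads) lies 19 mm behind it; z points along the fingers, y is the line along which they close (so a half turn about z gives the same grasp; the last joint's range is limited). The gripper opens to 85 mm and grips with 20 to 120 N. Pads are 22 mm wide; open, the fingers measure 114 mm over their backs; the gripper's body (76 mm by 85 mm) begins 54 mm behind the grasp point. The pads swing forward as they close: fully open they stand 13 mm farther back than shut.
Start: joints at [-75.229, 26.786, -0.665, 91.828, 0.344, 61.387, -3.226], TCP at [0.193, 0.621, 0.209] pointing down, gripper open.
Joint ranges: [-144.91, 144.91], [-17.63, 115.5], [-89.93, 88.59], [15.96, 139.68], [-74.01, 254.01], [8.47, 105.57], [-167.45, 167.45]. Speed limits (degrees/s): [147.25, 147.25, 180, 180, 180, 180, 180].

### API

Orientations are given as [roll, pitch, yaw] about the fixed x, y, z axes, in that order (R = Rz(yaw) Ry(pitch) Rx(roll)).
In Python, from rig import monitor, grab_frame, robot, finder gives the robot as it stands. The module is installed in compiled form; this text tells all that it offers.
- The arm moves only by the tool apply_moves, never from a script. Its argument "moves" is a list of rows, each an object of numbers: "tx", "ty", "tz": the shift along the tool's x, y, z in cm; "roll": the turn about the tool's z in degrees. A call has 1 to 10 rows; each row is the pose to reach, as a shift and turn from the pose commanded when the call began, along the tool's axes at that moment; what a row does not reach only later rows make up. A row lasts 1/8 s, in which the tool goes at most 62.5 mm and 10.7 degrees, less where a joint would pass 70% of its speed; a pose out of reach is approached as far as the arm can. A call with a gripper value outside its range is refused whole. "jaw" is the opening, from 0 (shut) to 1 (fully open), set as the call begins (left out, the last holds). The fingers move at their own pace and stop on an object; "newtons" is the grip in N (left out, the last holds). Time passes only in rows, so rows that repeat a pose let the fingers close. It gives the time, the measured TCP pose, the force, the opening and the grip force at its end, in the units of the state.
- monitor.read_state(): the state, without advancing time (a new reading comes with each control period).
- grab_frame(name): name is "scene" or "top"; returns a dict with "image" (480x640x3 uint8, blue, green, red), "intrinsics" (3x3 intrinsics, pixels), "world_from_camera" (4x4, takes a point from camera to world coordinates). Camera axes: x right, y down, z forward; pixel columns grow to the right and rows downward; lengths in m; the calibration is good to about 2 mm. A picture is of the moment at which its call begins. There is no depth.
- robot.finish_job(): hands the job in; it is judged then, once.
Trained networks look in a picture, given as the dict that the camera call returned (one of the last four; its "shot" number tells which), for a name from the list of things; names that differ only in an ending like _2 or _b are one class to them, and where a whole thing is asked for, a point or a joint stands for the part that bears it (a point fixed in the world has none). Each returns a list of dicts, best first, with "confidence" (0 to 1); they miss things now and then, are a little off and sometimes report something else, mostly with a low value. They report only what shows in the picture. A call takes as long as a camera call. They do not tell look-alikes from the thing itself.
- finder.masks_of(picture, name): "mask" (480x640 bool, what is visible of it) and "xy" ([column, row] in pixels, amid what is visible of it).
The state is a dict: "t": time; "q": joint angles; "joint_vel": joint speeds; "joint_torque": joint torques, N m; "tcp_pos": TCP position; "eef_rot": TCP orientation; "contact_force": force on the tool from outside, world axes, zero at the start; "ft_torque": the same for the moment, N m; "finger_gap": opening from 0.0 (shut) to 1.0 (fully open); "grip_force": force on a finger pad.
Only numpy, scipy, OpenCV 4.12 (cv2) and the standard library are available. Lean on these libraries where they do the work, as an engineer would, in place of code of your own. Each camera call takes 0.05 s, during which the arm holds its last target. There are 200 camera calls.

## Working session

There is one attempt and no reset: what is moved stays moved. The work goes in short steps, Python scripts to look and compute and a tool call to move; the robot and the scene stay as the last step left them, time stands still between calls to the robot, and variables do not carry over. Pictures are saved under pics/ and viewed, at most 10 in all, crops included, and the job is handed in when it is done.

Besides the shell and the picture viewer there is one more tool, called as name([rows], argument=value, ...), one row to a line, values as JSON. apply_moves: Moves the arm, as the interface text tells. Its arguments: {"type":"object","properties":{"moves":{"type":"array","items":{"type":"object","properties":{"tx":{"type":"number"},"ty":{"type":"number"},"tz":{"type":"number"},"roll":{"type":"number"}}}},"jaw":{"type":"number"},"newtons":{"type":"number"}},"required":["moves"]}

```bash
mkdir -p pics; cat > h.py <<'E'
import numpy as np, cv2
from rig import monitor, grab_frame, robot, finder
def ray(p,uv,z):
    K=p["intrinsics"];T=p["world_from_camera"]
    d=T[:3,:3]@np.linalg.solve(K,[uv[0],uv[1],1.]);o=T[:3,3]
    return o+d*(z-o[2])/d[2]
def proj(p,X):
    X=np.atleast_2d(X);T=p["world_from_camera"];c=(X-T[:3,3])@T[:3,:3];q=c@np.array(p["intrinsics"]).T
    return q[:,:2]/q[:,2:]
E
python3 - <<'E'
from h import *
s=monitor.read_state();print({k:np.round(s[k],3) for k in("t","tcp_pos","eef_rot","finger_gap")})
for n in("scene","top"):
    p=grab_frame(n);p={k:(np.array(v) if k in("intrinsics","world_from_camera") else v) for k,v in p.items()}
    print(n,np.round(p["world_from_camera"],3).tolist(),np.round(p["intrinsics"],1).tolist())
    cv2.imwrite(f"pics/{n}0.png",p["image"])
    for name in("spare","loaded","spare_tab","plain_tray"):
        for r in finder.masks_of(p,name)[:5]:
            m=r["mask"];print(name,round(r["confidence"],2),np.round(r["xy"]),m.sum(),np.round(ray(p,r["xy"],.03),3),
              p["image"][m].mean(0).round())
E
```

```text
{'t': np.float64(0.0), 'tcp_pos': array([0.192, 0.62 , 0.208]), 'eef_rot': array([-1.79896e+02,  8.00000e-03,  1.62763e+02]), 'finger_gap': np.float64(1.0)}
scene [[0.015, 0.52, -0.854, 1.292], [1.0, 0.003, 0.019, -0.013], [0.013, -0.854, -0.519, 0.548], [0.0, 0.0, 0.0, 1.0]] [[505.4, 0.0, 325.0], [0.0, 505.4, 242.7], [0.0, 0.0, 1.0]]
spare 0.94 [234. 211.] 2062 [ 0.309 -0.191  0.03 ] [42. 85. 37.]
spare 0.76 [294. 257.] 3068 [ 0.491 -0.052  0.03 ] [69. 75. 81.]
spare 0.59 [404. 229.] 2471 [0.383 0.17  0.03 ] [46. 89. 42.]
loaded 0.56 [351. 314.] 4283 [0.659 0.045 0.03 ] [70. 76. 82.]
spare_tab 0.97 [297. 256.] 2950 [ 0.489 -0.047  0.03 ] [68. 74. 80.]
spare_tab 0.91 [403. 227.] 2546 [0.376 0.171 0.03 ] [48. 91. 44.]
spare_tab 0.68 [240. 214.] 2023 [ 0.32  -0.176  0.03 ] [41. 85. 36.]
plain_tray 0.83 [147. 277.] 2494 [ 0.557 -0.309  0.03 ] [61. 65. 70.]
top [[-0.0, -0.984, 0.176, 0.31], [-1.0, -0.0, -0.003, 0.012], [0.003, -0.176, -0.984, 0.991], [0.0, 0.0, 0.0, 1.0]] [[506.1, 0.0, 317.0], [0.0, 506.1, 234.2], [0.0, 0.0, 1.0]]
spare 0.98 [230. 292.] 3280 [0.371 0.174 0.03 ] [26. 65. 19.]
spare 0.8 [343. 232.] 3169 [ 0.485 -0.041  0.03 ] [51. 56. 61.]
spare 0.72 [423. 328.] 3492 [ 0.303 -0.188  0.03 ] [27. 64. 22.]
loaded 0.63 [303. 148.] 2657 [0.655 0.038 0.03 ] [51. 57. 61.]
spare_tab 0.9 [226. 295.] 3252 [0.365 0.182 0.03 ] [26. 65. 19.]
spare_tab 0.57 [344. 234.] 3092 [ 0.482 -0.042  0.03 ] [50. 56. 60.]
spare_tab 0.56 [420. 328.] 3462 [ 0.303 -0.183  0.03 ] [27. 64. 22.]
plain_tray 0.69 [482. 214.] 2648 [ 0.521 -0.312  0.03 ] [49. 54. 58.]
```

View pics/top0.png

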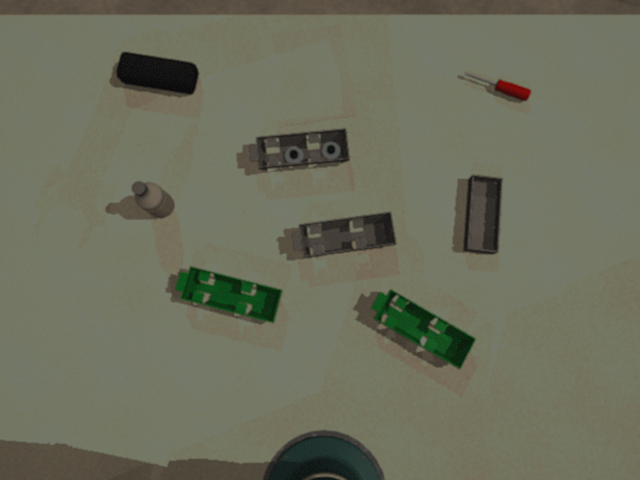

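```bash
python3 - <<'E'
import cv2
t=cv2.imread("pics/top0.png")[90:290,210:430];cv2.imwrite("pics/c_top.png",cv2.resize(t,None,fx=3,fy=3,interpolation=cv2.INTER_CUBIC)[:600,:800])
t=cv2.imread("pics/scene0.png")[210:390,210:450];cv2.imwrite("pics/c_scene.png",cv2.resize(t,None,fx=3.3,fy=3.3,interpolation=cv2.INTER_CUBIC)[:600,:800])
E
```

```text
(no output)
```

View pics/c_top.png

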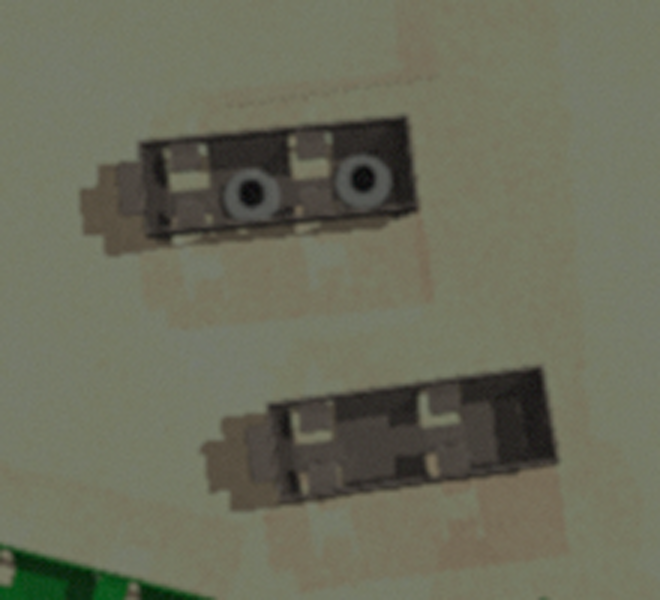

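View pics/c_scene.png

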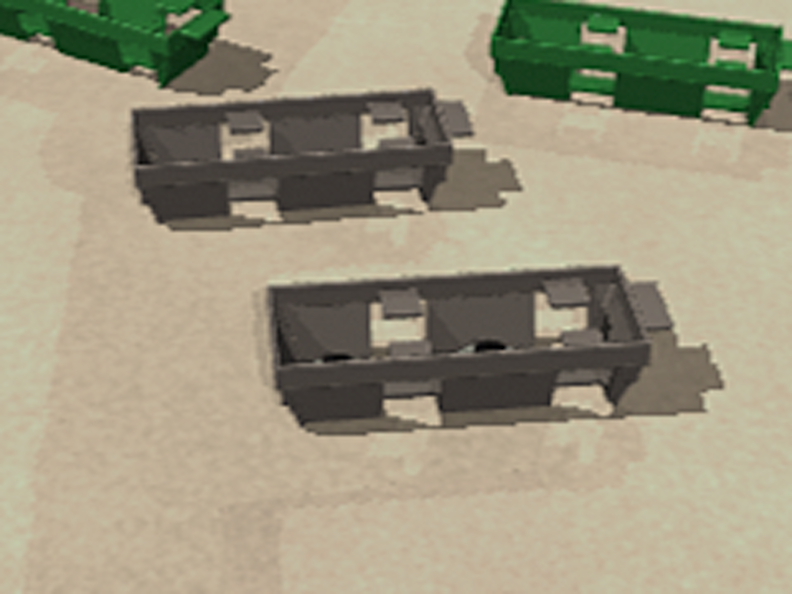

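Candidates in the top view: the near grey tray at (343,232) is empty, has lugs and a tab on the left. The far grey tray at (303,148) has two lenses. The green trays at (230,292) and (423,328) are look-alikes, and (482,214) is the plain tray. The spare is the near grey tray at (343,232), because it is the only grey, empty, lugged one. The crop confirms this. Next I fit its pose from the rim corners.

```bash
cat > fit.py <<'E'
from h import *
from scipy.optimize import least_squares
C=np.array([[.09,-.032],[-.09,-.032],[-.09,.032],[.09,.032]])
def world(x,C=C,z=.044):
    c,s=np.cos(x[2]),np.sin(x[2]);return np.c_[C@np.array([[c,s],[-s,c]])+x[:2],np.full(len(C),z)]
def fit(obs,x0,z=.044):   # obs: list of (pic, Nx2 pixel corners, in order of C)
    f=lambda x:np.concatenate([(proj(p,world(x,z=z))-np.array(u)).ravel() for p,u in obs])
    r=least_squares(f,x0,loss="soft_l1");return r.x,r.fun
E
python3 - <<'E'
from fit import *
t=grab_frame("top");s=grab_frame("scene")
T=lambda a:np.array(a)/3+[210,90]
S=lambda a:np.array(a)/3.3+[210,210]
# order: tab&+x(world far) , other far, other near, tab near ; tray y = -worldx when yaw 90 -> y=-.032 is far
D={"loaded":(T([(139,143),(407,118),(418,210),(150,237)]),S([(650,345),(278,368),(268,288),(620,268)]),[.655,.038,1.57]),
"spare":(T([(268,405),(542,368),(558,462),(283,505)]),S([(452,150),(136,170),(133,108),(435,92)]),[.485,-.041,1.6])}
for n,(a,b,x0) in D.items():
    for nm,o in(("both",[(t,a),(s,b)]),("top",[(t,a)]),("scene",[(s,b)])):
        x,r=fit(o,x0);print(n,nm,x[:2].round(4),np.degrees(x[2]).round(2),r.round(1))
E
```

```text
loaded both [0.651  0.0392] 95.82 [-1.6 -0.8 -0.1 -1.2 -0.1 -0.9 -2.6 -1.   0.3 -1.9 -1.7 -1.3 -1.  -2.4
 -0.3 -2.8]
loaded top [0.649  0.0372] 95.84 [-0.6  0.2  0.9 -0.2  1.   0.  -1.6 -0. ]
loaded scene [0.6558 0.0401] 95.81 [ 1.3  0.1 -1.2  0.7 -0.6 -0.6  0.6 -1. ]
spare both [ 0.479  -0.0467] 98.22 [-2.  -0.4 -0.3 -1.2  0.1  0.1 -2.3 -0.8  0.3 -3.  -1.4 -1.8 -1.5 -1.1
 -0.9 -2.7]
spare top [ 0.4779 -0.0489] 98.43 [-0.9  0.3  0.8 -0.9  1.3  0.4 -1.1 -0.1]
spare scene [ 0.4864 -0.045 ] 96.81 [ 1.2 -0.2 -1.3 -0.2 -0.7  0.3  0.8 -0.2]
```

```bash
cat > go.py <<'E'
from h import *
import sys
def rel(targets):  # targets: (x,y,z,yaw) ; prints cm shifts and roll in the tool axes as measured now
    s=monitor.read_state();p=np.array(s["tcp_pos"]);yw=s["eef_rot"][2];a=np.radians(yw)
    X=np.array([np.cos(a),np.sin(a),0]);Y=np.array([np.sin(a),-np.cos(a),0])
    for x,y,z,w in targets:
        d=np.array([x,y,z])-p
        print("tx %.2f ty %.2f tz %.2f roll %.1f"%(100*d@X,100*d@Y,-100*d[2],(yw-w+180)%360-180))
E
python3 -c "
from go import *
rel([(.38,.40,.208,120),(.45,.2,.208,98),(.482,-.047,.15,98)])"
```

```text
tx -24.44 ty -15.53 tz 0.06 roll 42.8
tx -37.05 ty -32.56 tz 0.06 roll 64.8
tx -47.42 ty -55.20 tz 5.86 roll 64.8
```

apply_moves([
  {"tx": -6,"ty": -3.9,"roll": 10.7},
  {"tx": -12,"ty": -7.8,"roll": 21.4},
  {"tx": -18,"ty": -11.6,"roll": 32},
  {"tx": -24.4,"ty": -15.5,"roll": 42.8},
  {"tx": -28,"ty": -20.5,"roll": 53.5},
  {"tx": -31.5,"ty": -25.5,"roll": 64.2},
  {"tx": -37,"ty": -32.6,"roll": 64.8},
  {"tx": -40,"ty": -38,"tz": 1,"roll": 64.8},
  {"tx": -43,"ty": -43,"tz": 3,"roll": 64.8},
  {"tx": -46,"ty": -49,"tz": 4,"roll": 64.8},
], jaw=1, newtons=40)

```text
validation failed for argument at $.mo...
```

```bash
python3 -c "
from go import *
print(np.round(monitor.read_state()['q'],1))
rel([(.482,-.047,.13,98)])"
```

```text
[-75.2  26.8  -0.7  91.8   0.3  61.4  -3.2]
tx -47.42 ty -55.20 tz 7.86 roll 64.8
```

apply_moves([
  {"tx": -6,"ty": -3.9,"tz": 0,"roll": 10.7},
  {"tx": -12,"ty": -7.8,"tz": 0,"roll": 21.4},
  {"tx": -18,"ty": -11.6,"tz": 0,"roll": 32},
  {"tx": -24.4,"ty": -15.5,"tz": 0,"roll": 42.8},
  {"tx": -28,"ty": -20.5,"tz": 0,"roll": 53.5},
  {"tx": -31.5,"ty": -25.5,"tz": 0,"roll": 64.2},
  {"tx": -37,"ty": -32.6,"tz": 0,"roll": 64.8},
  {"tx": -40,"ty": -38,"tz": 1,"roll": 64.8},
  {"tx": -43,"ty": -43,"tz": 3,"roll": 64.8},
  {"tx": -46,"ty": -49,"tz": 4,"roll": 64.8},
], jaw=1, newtons=40)

```text
t: 1.85
tcp_pos: [0.4742, 0.0769, 0.18]
eef_rot: [179.9, -0.0, 98.0]
contact_force: [0.3, 0.3, 0.4]
finger_gap: 1.001
grip_force: 0.0
```

```bash
python3 -c "
from go import *
print(np.round(monitor.read_state()['q'],1))
rel([(.482,-.047,.13,98)])"
```

```text
[-37.   12.7  27.3 118.1  -7.5  50.7   2.4]
tx -12.38 ty -0.95 tz 5.00 roll -0.0
```

apply_moves([
  {"tx": -5,"ty": -0.4,"tz": 2,"roll": 0},
  {"tx": -10,"ty": -0.8,"tz": 4,"roll": 0},
  {"tx": -12.4,"ty": -1,"tz": 5,"roll": 0},
  {"tx": -12.4,"ty": -1,"tz": 5,"roll": 0},
])

```text
t: 2.35
tcp_pos: [0.4804, -0.0476, 0.1294]
eef_rot: [-179.9, 0.0, 97.7]
contact_force: [-0.3, 0.2, 0.8]
finger_gap: 0.999
grip_force: 0.0
```

```bash
python3 - <<'E'
from go import *
st=monitor.read_state();print(np.round(st['q'],1),np.round(st['tcp_pos'],4),np.round(st['eef_rot'],1))
a=grab_frame("top");b=grab_frame("scene")
cv2.imwrite("pics/t1.png",a["image"])
A=cv2.resize(a["image"][170:300,250:430],None,fx=2.2,fy=2.2,interpolation=cv2.INTER_CUBIC)
B=cv2.resize(b["image"][140:310,210:390],None,fx=2.2,fy=2.2,interpolation=cv2.INTER_CUBIC)
h=max(len(A),len(B));P=lambda I:cv2.copyMakeBorder(I,0,h-len(I),0,0,cv2.BORDER_CONSTANT)
cv2.imwrite("pics/hover.png",np.hstack([P(A),P(B)]))
cv2.imwrite("pics/s1.png",b["image"])
E
```

```text
[-23.5  18.   29.7 120.3 -12.5  44.7  21.7] [ 0.4804 -0.0476  0.1294] [-179.9    0.    97.7]
```

View pics/hover.png

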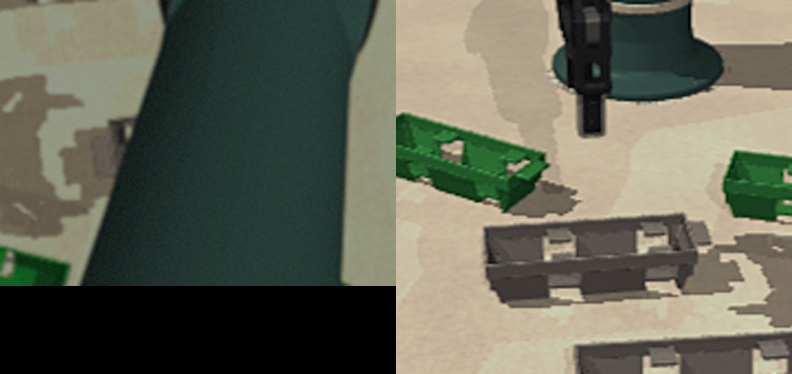

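```bash
python3 - <<'E'
from h import *
p=grab_frame("scene")
for z in(.13,.142):print(z,ray(p,(299.1,200.9),z).round(4))
E
```

```text
0.13 [ 0.4569 -0.0427  0.13  ]
0.142 [ 0.4808 -0.0419  0.142 ]
```

```bash
python3 - <<'E'
from h import *
p=grab_frame("scene");I=p["image"].copy()
for X,c in(((.48,-.0476,.1294),(0,0,255)),((.523,-.0476,.1424),(255,0,0)),((.437,-.0476,.1424),(0,255,255)),((.537,-.0476,.1424),(255,0,255))):
    u=proj(p,X)[0];print(u.round(1));cv2.circle(I,tuple(int(v) for v in u.round()),1,c,-1)
cv2.imwrite("pics/g.png",cv2.resize(I[0:250,200:400],None,fx=2.4,fy=2.4,interpolation=cv2.INTER_CUBIC))
E
```

```text
[296.  206.9]
[295.  211.7]
[296.7 190.1]
[294.8 215.6]
```

View pics/g.png

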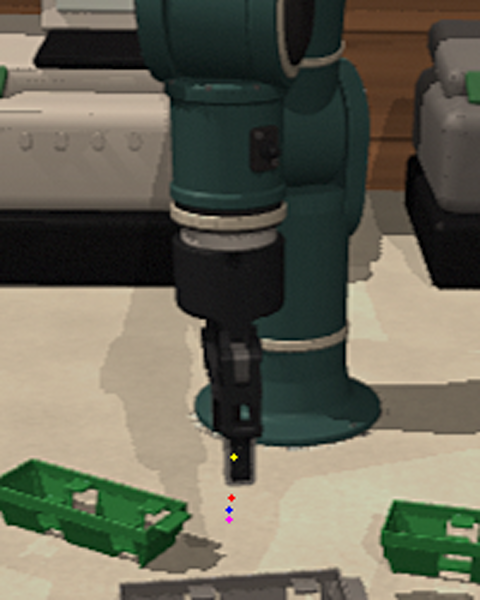

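```bash
python3 - <<'E'
from h import *
s=monitor.read_state();print(s['t'],np.round(s['tcp_pos'],4),np.round(s['eef_rot'],2),np.round(s['q'],2),s['finger_gap'])
p=grab_frame("scene");print(proj(p,[(0,0,0),(0,0,.02),(.1,0,0),(0,0.1,.01),(0,-.1,.01)]).round(1))
p=grab_frame("top");print(proj(p,[(0,0,0),(0,0,.1),(.1,0,.0)]).round(1))
E
```

```text
2.55 [ 0.4813 -0.0441  0.1303] [ 1.7994e+02 -3.0000e-02  9.8090e+01] [-23.73  17.93  29.56 120.26 -12.54  44.66  21.7 ] 0.9996105773107349
[[320.1 168.8]
 [320.2 162. ]
 [320.4 184.1]
 [356.6 165.6]
 [283.6 165.2]]
[[322.3 497.5]
 [323.1 518.2]
 [322.1 439.5]]
```

apply_moves([
  {"tx": 0,"ty": 0,"tz": 4,"roll": 0},
  {"tx": 0,"ty": 0,"tz": 7,"roll": 0},
  {"tx": 0,"ty": 0,"tz": 8,"roll": 0},
  {"tx": 0,"ty": 0,"tz": 8,"roll": 0},
])

```text
t: 3.15
tcp_pos: [0.4809, -0.0453, 0.0499]
eef_rot: [-180.0, -0.0, 98.0]
contact_force: [1.0, 0.1, 0.0]
finger_gap: 1.001
grip_force: 0.0
```

```bash
python3 - <<'E'
from h import *
s=[monitor.read_state() for _ in range(3)];print([np.round(x['tcp_pos'],4) for x in s])
p=grab_frame("scene");I=p["image"].copy()
T=s[0]['tcp_pos']
for X,c in((T,(0,0,255)),(T+np.array([.0425,-.006,.013]),(255,0,0)),(T+np.array([.0425,-.006,.033]),(0,255,255))):
    u=proj(p,X)[0];print(u.round(1));cv2.circle(I,tuple(int(v) for v in u.round()),1,c,-1)
cv2.imwrite("pics/g2.png",cv2.resize(I[150:300,210:390],None,fx=4,fy=4,interpolation=cv2.INTER_CUBIC))
E
```

```text
[array([ 0.4809, -0.0453,  0.0499]), array([ 0.4809, -0.0453,  0.0499]), array([ 0.4809, -0.0453,  0.0499])]
[297.9 244.8]
[293.8 251. ]
[293.5 241.5]
```

View pics/g2.png

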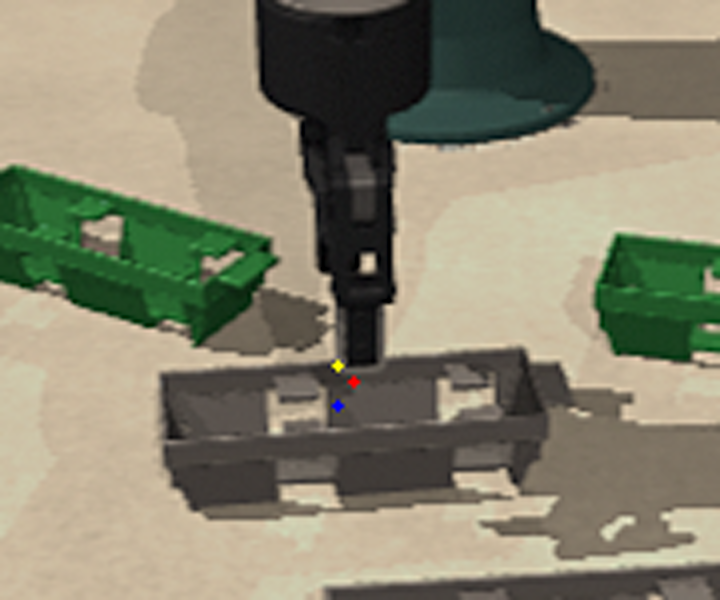

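apply_moves([
  {"tx": 0,"ty": 0,"tz": 1,"roll": 0},
  {"tx": 0,"ty": 0,"tz": 2,"roll": 0},
  {"tx": 0,"ty": 0,"tz": 2.5,"roll": 0},
])

```text
t: 3.58
tcp_pos: [0.4806, -0.0456, 0.0242]
eef_rot: [-180.0, -0.0, 98.0]
contact_force: [0.3, 0.1, 0.5]
finger_gap: 1.004
grip_force: 0.0
```

apply_moves([
  {"tx": 0,"ty": 0,"tz": 0.8,"roll": 0},
  {"tx": 0,"ty": 0,"tz": 1.5,"roll": 0},
  {"tx": 0,"ty": 0,"tz": 1.8,"roll": 0},
])

```text
t: 3.95
tcp_pos: [0.4806, -0.0457, 0.0063]
eef_rot: [-180.0, -0.0, 98.0]
contact_force: [-0.4, -0.1, -0.4]
finger_gap: 0.996
grip_force: 0.0
```

```bash
python3 - <<'E'
from h import *
p=grab_frame("scene");I=p["image"]
cv2.imwrite("pics/g3.png",cv2.resize(I[150:300,210:390],None,fx=4,fy=4,interpolation=cv2.INTER_CUBIC))
E
```

```text
(no output)
```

View pics/g3.png

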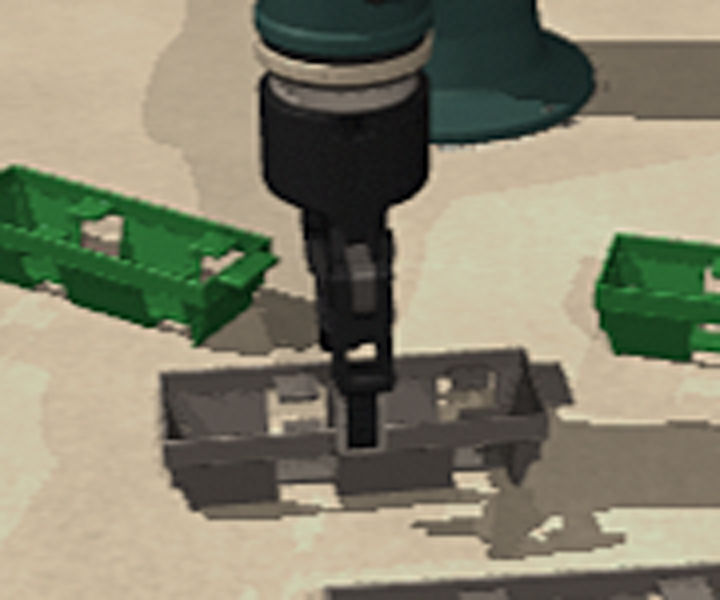

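The near fingertip at crop (361,452) stands in front of the near rim band (rows 430–462), so the fingers straddle the rim. I'll go 3 mm lower and close.

apply_moves([
  {"tx": 0,"ty": 0,"tz": 0.3,"roll": 0},
  {"tx": 0,"ty": 0,"tz": 0.3,"roll": 0},
])

```text
t: 4.25
tcp_pos: [0.4809, -0.0456, 0.0038]
eef_rot: [180.0, -0.0, 98.0]
contact_force: [-0.2, -0.2, -0.2]
finger_gap: 0.999
grip_force: 0.0
```

apply_moves([
  {"tx": 0,"ty": 0,"tz": 0,"roll": 0},
  {"tx": 0,"ty": 0,"tz": 0,"roll": 0},
  {"tx": 0,"ty": 0,"tz": 0,"roll": 0},
  {"tx": 0,"ty": 0,"tz": 0,"roll": 0},
  {"tx": 0,"ty": 0,"tz": 0,"roll": 0},
  {"tx": 0,"ty": 0,"tz": 0,"roll": 0},
], jaw=0.4, newtons=45)

```text
t: 5.0
tcp_pos: [0.4808, -0.0456, 0.0043]
eef_rot: [180.0, -0.0, 98.0]
contact_force: [-1.4, 0.3, 4.9]
finger_gap: 0.733
grip_force: 49.5
```

apply_moves([
  {"tx": 0,"ty": 0,"tz": -1.5,"roll": 0},
  {"tx": 0,"ty": 0,"tz": -5,"roll": 0},
  {"tx": 0,"ty": 0,"tz": -9,"roll": 0},
  {"tx": 0,"ty": 0,"tz": -13,"roll": 0},
  {"tx": 0,"ty": 0,"tz": -13,"roll": 5},
  {"tx": 0,"ty": 0,"tz": -13,"roll": 15},
  {"tx": 0,"ty": 0,"tz": -13,"roll": 25},
  {"tx": 0,"ty": 0,"tz": -13,"roll": 35},
  {"tx": 0,"ty": 0,"tz": -13,"roll": 45},
  {"tx": 0,"ty": 0,"tz": -13,"roll": 55},
])

```text
t: 6.25
tcp_pos: [0.4807, -0.0455, 0.1345]
eef_rot: [-180.0, -0.0, 42.6]
contact_force: [-0.6, -0.1, -1.5]
finger_gap: 0.737
grip_force: 50.4
```

apply_moves([
  {"tx": 0,"ty": 0,"tz": 0,"roll": 10},
  {"tx": 0,"ty": 0,"tz": 0,"roll": 20},
  {"tx": 0,"ty": 0,"tz": 0,"roll": 30},
  {"tx": 0,"ty": 0,"tz": 0,"roll": 40},
  {"tx": 0,"ty": 0,"tz": 0,"roll": 50},
  {"tx": 0,"ty": 0,"tz": 0,"roll": 60},
  {"tx": 0,"ty": 0,"tz": 0,"roll": 70},
  {"tx": 0,"ty": 0,"tz": 0,"roll": 80},
  {"tx": 0,"ty": 0,"tz": 0,"roll": 90},
])

```text
t: 7.38
tcp_pos: [0.4808, -0.0452, 0.1345]
eef_rot: [-179.9, 0.0, -47.4]
contact_force: [0.5, 0.6, -1.5]
finger_gap: 0.736
grip_force: 50.4
```

```bash
python3 -c "
from go import *
s=monitor.read_state();print(np.round(s['q'],1),s['finger_gap'],s['grip_force'])
rel([(.652,.039,.13,-84.2)])"
```

```text
[ -50.4   28.7   66.2  121.4  -34.3   51.5 -101.5] 0.7357666204160613 50.3559547662735
tx 5.41 ty -18.30 tz 0.45 roll 36.8
```

apply_moves([
  {"tx": 0.8,"ty": -3,"tz": 0,"roll": 8},
  {"tx": 1.8,"ty": -6,"tz": 0,"roll": 16},
  {"tx": 2.7,"ty": -9,"tz": 0,"roll": 24},
  {"tx": 3.6,"ty": -12,"tz": 0,"roll": 32},
  {"tx": 4.5,"ty": -15,"tz": 0,"roll": 36.8},
  {"tx": 5.4,"ty": -17.5,"tz": 0.5,"roll": 36.8},
  {"tx": 5.4,"ty": -18.3,"tz": 1,"roll": 36.8},
  {"tx": 5.4,"ty": -18.3,"tz": 1,"roll": 36.8},
])

```text
t: 8.38
tcp_pos: [0.6507, 0.0399, 0.1235]
eef_rot: [179.9, 0.0, -83.8]
contact_force: [0.4, -0.3, -1.2]
finger_gap: 0.733
grip_force: 50.3
```

```bash
python3 - <<'E'
from go import *
s=monitor.read_state();print(np.round(s['q'],1),np.round(s['tcp_pos'],4),np.round(s['eef_rot'],1))
a=grab_frame("top");b=grab_frame("scene")
cv2.imwrite("pics/t4.png",a["image"]);cv2.imwrite("pics/s4.png",b["image"])
A=cv2.resize(a["image"][70:210,220:380],None,fx=2.4,fy=2.4,interpolation=cv2.INTER_CUBIC)
B=cv2.resize(b["image"][190:350,270:440],None,fx=2.4,fy=2.4,interpolation=cv2.INTER_CUBIC)
h=max(len(A),len(B));P=lambda I:cv2.copyMakeBorder(I,0,h-len(I),0,0,cv2.BORDER_CONSTANT)
cv2.imwrite("pics/hover2.png",np.hstack([P(A),P(B)]))
E
```

```text
[ -47.8   48.9   65.3   98.2  -48.5   66.2 -141.9] [0.6507 0.0399 0.1235] [179.9   0.  -83.8]
```

View pics/hover2.png

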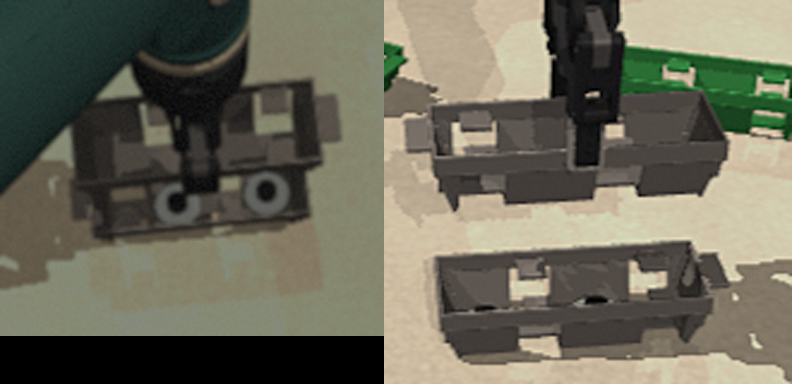

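```bash
python3 - <<'E'
from fit import *
t=grab_frame("top");s=grab_frame("scene")
T=lambda a:np.array(a)/2.4+[220,70]
S=lambda a:(np.array(a)-[384,0])/2.4+[270,190]
sp_t=T([(325,162),(78,188),(72,105),(312,80)])      # tab near, other near, other far, tab far (tray yaw -84: y=-.032 is near base)
sp_s=S([(432,104),(702,92),(728,142),(434,158)])
ld_s=S([(714,297),(442,328),(436,257),(692,243)])
for z in(.1595,.1635,.1675):
  for nm,o in(("top",[(t,sp_t)]),("scene",[(s,sp_s)])):
    x,r=fit(o,[.65,.04,-1.47],z=z);print("spare",z,nm,x[:2].round(4),np.degrees(x[2]).round(2),abs(r).max().round(1),r.round(1))
x,r=fit([(s,ld_s)],[.65,.04,1.6]);print("loaded scene",x[:2].round(4),np.degrees(x[2]).round(2),r.round(1))
E
```

```text
spare 0.1595 top [0.6501 0.0356] -83.66 1.3 [ 0.4  0.1 -0.4  0.2 -1.2 -0.1  1.3 -0.3]
spare 0.1595 scene [0.6482 0.0384] -84.05 2.0 [-2.  -0.1  0.7 -0.7  0.8  0.1 -0.3  0. ]
spare 0.1635 top [0.6485 0.0355] -83.66 1.5 [ 0.7  0.2 -0.7  0.3 -1.4 -0.1  1.5 -0.4]
spare 0.1635 scene [0.6546 0.038 ] -83.83 2.7 [-2.7 -0.2  1.1 -1.   1.6 -0.  -0.8  0.2]
spare 0.1675 top [0.6469 0.0354] -83.67 1.8 [ 0.9  0.2 -0.9  0.4 -1.7 -0.2  1.8 -0.5]
spare 0.1675 scene [0.661  0.0377] -83.67 3.2 [-3.2 -0.2  1.7 -1.3  2.4 -0.1 -1.2  0.4]
loaded scene [0.6579 0.0408] 97.14 [ 1.6  0.9 -0.1 -2.7 -1.1  1.2  0.  -1. ]
```

apply_moves([
  {"tx": -0.2,"ty": -0.1,"tz": 1.5,"roll": 0.5},
  {"tx": -0.2,"ty": -0.1,"tz": 3.5,"roll": 0.5},
  {"tx": -0.2,"ty": -0.1,"tz": 5,"roll": 0.5},
  {"tx": -0.2,"ty": -0.1,"tz": 6,"roll": 0.5},
  {"tx": -0.2,"ty": -0.1,"tz": 6.5,"roll": 0.5},
  {"tx": -0.2,"ty": -0.1,"tz": 6.5,"roll": 0.5},
])

```text
t: 9.32
tcp_pos: [0.6524, 0.0415, 0.0587]
eef_rot: [180.0, -0.0, -84.3]
contact_force: [0.4, -0.3, -1.9]
finger_gap: 0.735
grip_force: 50.4
```

```bash
python3 - <<'E'
from go import *
a=grab_frame("top");b=grab_frame("scene")
A=cv2.resize(a["image"][90:190,230:370],None,fx=2.8,fy=2.8,interpolation=cv2.INTER_CUBIC)
B=cv2.resize(b["image"][220:360,280:420],None,fx=2.8,fy=2.8,interpolation=cv2.INTER_CUBIC)
h=max(len(A),len(B));P=lambda I:cv2.copyMakeBorder(I,0,h-len(I),0,0,cv2.BORDER_CONSTANT)
cv2.imwrite("pics/near.png",np.hstack([P(A),P(B)]))
E
```

```text
(no output)
```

View pics/near.png

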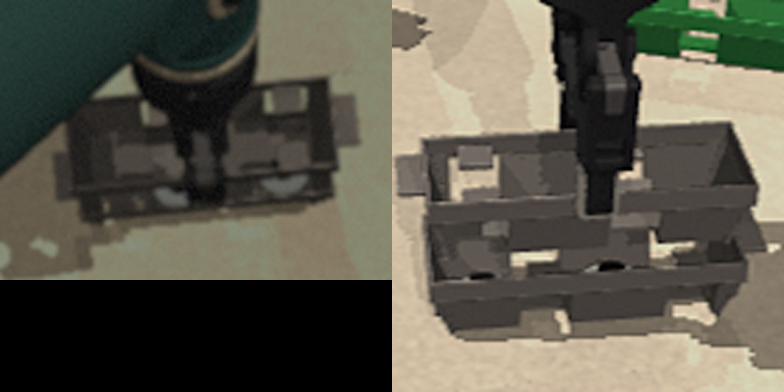

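Lengthways the trays line up: spare near band columns 424–757, loaded 430–748, and the tabs are at opposite ends. Lowering gently while watching the force.

apply_moves([
  {"tx": 0,"ty": 0,"tz": 0.5,"roll": 0},
  {"tx": 0,"ty": 0,"tz": 1,"roll": 0},
  {"tx": 0,"ty": 0,"tz": 1.3,"roll": 0},
  {"tx": 0,"ty": 0,"tz": 1.3,"roll": 0},
])

```text
t: 9.93
tcp_pos: [0.6522, 0.0417, 0.0455]
eef_rot: [180.0, -0.0, -84.3]
contact_force: [1.4, 0.1, -1.6]
finger_gap: 0.735
grip_force: 50.4
```

apply_moves([
  {"tx": 0,"ty": 0,"tz": 0.15,"roll": 0},
  {"tx": 0,"ty": 0,"tz": 0.3,"roll": 0},
  {"tx": 0,"ty": 0,"tz": 0.3,"roll": 0},
])

```text
t: 10.3
tcp_pos: [0.6523, 0.0417, 0.0428]
eef_rot: [180.0, 0.0, -84.3]
contact_force: [-0.8, -0.1, -1.5]
finger_gap: 0.734
grip_force: 50.4
```

apply_moves([
  {"tx": 0,"ty": 0,"tz": 0.1,"roll": 0},
  {"tx": 0,"ty": 0,"tz": 0.1,"roll": 0},
  {"tx": 0,"ty": 0,"tz": 0.1,"roll": 0},
])

```text
t: 10.68
tcp_pos: [0.6525, 0.0417, 0.0424]
eef_rot: [-180.0, 0.0, -84.3]
contact_force: [-3.6, 0.9, 5.9]
finger_gap: 0.735
grip_force: 51.0
```

apply_moves([
  {"tx": 0,"ty": 0,"tz": 0.1,"roll": 0},
  {"tx": 0,"ty": 0,"tz": 0.1,"roll": 0},
  {"tx": 0,"ty": 0,"tz": 0.1,"roll": 0},
])

```text
t: 11.05
tcp_pos: [0.6525, 0.0417, 0.0424]
eef_rot: [-180.0, 0.1, -84.3]
contact_force: [-5.3, 1.7, 11.7]
finger_gap: 0.734
grip_force: 51.8
```

Contact came at z = 42.4 mm, which is 38 mm above the pick height, so the tray rests on the lugs. Releasing and retreating straight up.

apply_moves([
  {"tx": 0,"ty": 0,"tz": -0.1,"roll": 0},
  {"tx": 0,"ty": 0,"tz": -0.1,"roll": 0},
  {"tx": 0,"ty": 0,"tz": -0.1,"roll": 0},
  {"tx": 0,"ty": 0,"tz": -0.1,"roll": 0},
  {"tx": 0,"ty": 0,"tz": -0.1,"roll": 0},
  {"tx": 0,"ty": 0,"tz": -0.1,"roll": 0},
], jaw=1)

```text
t: 11.8
tcp_pos: [0.6524, 0.0416, 0.0418]
eef_rot: [-180.0, -0.0, -84.3]
contact_force: [0.0, 0.8, 0.2]
finger_gap: 1.0
grip_force: 0.0
```

apply_moves([
  {"tx": 0,"ty": 0,"tz": -1,"roll": 0},
  {"tx": 0,"ty": 0,"tz": -3,"roll": 0},
  {"tx": 0,"ty": 0,"tz": -6,"roll": 0},
  {"tx": 0,"ty": 0,"tz": -10,"roll": 0},
  {"tx": 0,"ty": 5,"tz": -14,"roll": 0},
  {"tx": 0,"ty": 10,"tz": -16,"roll": 0},
  {"tx": 0,"ty": 15,"tz": -16,"roll": 0},
  {"tx": 0,"ty": 15,"tz": -16,"roll": 0},
])

```text
t: 12.8
tcp_pos: [0.5, 0.0271, 0.2025]
eef_rot: [180.0, 0.3, -84.5]
contact_force: [1.6, 0.1, 1.4]
finger_gap: 0.998
grip_force: 0.0
```

```bash
python3 - <<'E'
from go import *
a=grab_frame("top");b=grab_frame("scene")
A=cv2.resize(a["image"][90:190,230:370],None,fx=2.8,fy=2.8,interpolation=cv2.INTER_CUBIC)
B=cv2.resize(b["image"][220:360,280:420],None,fx=2.8,fy=2.8,interpolation=cv2.INTER_CUBIC)
h=max(len(A),len(B));P=lambda I:cv2.copyMakeBorder(I,0,h-len(I),0,0,cv2.BORDER_CONSTANT)
cv2.imwrite("pics/done.png",np.hstack([P(A),P(B)]))
E
```

```text
(no output)
```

View pics/done.png

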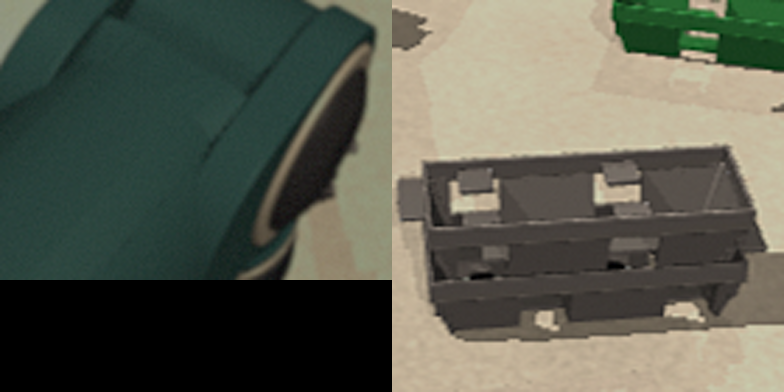

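The spare sits level over the loaded tray. The band edges are parallel, about 53 crop rows apart (roughly 38 mm). Its tab is on the left at (410,197), and the lower tray's tab is on the right at (757,245). Handing in.

```bash
python3 -c "
from h import *
print(robot.finish_job())"
```

```text
the job is handed in; nothing more can be done
None
```

The empty tray is on the loaded tray, turned end for end and resting level on its rim lugs. It was set down before release, and I handed the job in at about 13 s of the 38 s allowed; the hand-in returned no verdict.

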